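Start up the catalogue card scanner

ROBOT

A 6-joint arm with a two-finger parallel gripper is mounted at the origin on the work surface. World frame = base frame: x ahead of the robot, y to its left, z up, the work surface at z = 0. Lengths are in m, angles in degrees, forces in N, time in s.
With the tool pointing down it reaches from about 0.4 to 0.825 m from the base axis. Payload 7 kg.
Tool frame: the origin (TCP) lies midway between the tips of the shut fingers; the grasp point (between the pads) lies r.pinch_z behind it (r.pinch_z is the distance from the TCP to the grasp point, in m); z points along the fingers, y is the line along which they close (so a half turn about z gives the same grasp; the last joint's range is limited). The gripper opens to 88 mm and grips with 3 to 60 N. Pads are 19 mm wide; open, the fingers measure 130 mm over their backs; the gripper's body (78 mm by 193 mm) begins 47 mm behind the grasp point.
Start: joints at [85.434, 20.546, 0.682, 0, -70.136, -16.507], TCP at [0.243, 0.63, 0.227] pointing down, gripper open.
Joint ranges: [-176.03, 176.03], [-82.01, 121.73], [-58.28, 71.71], [-173.87, 95.51], [-174.79, -0.11], [-173.66, 173.66]. Speed limits (degrees/s): [136.94, 136.94, 172.46, 180, 180, 180].

INTERFACE

Orientations are given as [roll, pitch, yaw] about the fixed x, y, z axes, in that order (R = Rz(yaw) Ry(pitch) Rx(roll)).
In Python, from plant import r, optics, job gives the robot as it stands.
- The arm moves only by the shell command python3 -m crank 'ROWS' [FORCE]. ROWS is JSON, a list of rows, each an object with "xyz": the shift along the tool's x, y, z in units of 30 mm (1.0 is 30 mm), a list of three; "delta_rot": the turn, a rotation vector about the tool's x, y, z in degrees, a list of three; "claw": the closure, from 0 (fully open) to 1 (shut). A call has 1 to 20 rows; each row is the pose to reach, as a shift and turn from the pose commanded when the call began, along the tool's axes at that moment; what a row does not reach only later rows make up. A row lasts 1/8 s, in which the tool goes at most 62.5 mm and 10.7 degrees, less where a joint would pass 70% of its speed; a pose out of reach is approached as far as the arm can. A call with a gripper value outside its range is refused whole. The fingers move at their own pace and stop on an object; FORCE is the grip in N (left out, the last holds). Time passes only in rows, so rows that repeat a pose let the fingers close. It gives the time, the measured TCP pose, the force, the opening and the grip force at its end, in the units of the state.
- r.get_state(): the state, without advancing time (a new reading comes with each control period).
- optics.capture(name): name is "scene" or "top" or "wrist"; returns a dict with "img" (400x640x3 uint8, blue, green, red), "fovy" (degrees; the focal length in pixels is half the picture's height over the tangent of half this angle, whatever the lens; pixels are square), "cx", "cy" (the principal point, pixels), "eye" and "rotation" of the camera in the world; the wrist camera has in their place "hand_eye" (4x4, takes a point from camera to tool coordinates, whose origin is the TCP and whose axes are the flange's). Camera axes: x right, y up, looking along -z (the intrinsics and any distortion apply to the point x, -y, -z); pixel columns grow to the right and rows downward; lengths in m; the calibration is good to about 2 mm. The wrist camera is an equidistant fisheye: a pixel r from the principal point sees the ray r / f radians off the axis. A picture is of the moment at which its call begins: read the wrist's pose just before it. There is no depth.
- job.close_job(): hands the job in; it is judged then, once.
The state is a dict: "time_s": time; "joints": joint angles; "qd": joint speeds; "joint_torque": joint torques, N m; "tcp_pos": TCP position; "eef_rot": TCP orientation; "contact_force": force on the tool from outside, world axes, zero at the start; "moment": the same for the moment, N m; "gripper_width": finger opening in m; "gripper_force": force on a finger pad.
Only numpy, scipy, OpenCV 4.12 (cv2) and the standard library are available. Lean on these libraries where they do the work, as an engineer would, in place of code of your own. Each camera call takes 0.05 s, during which the arm holds its last target. There are 200 camera calls.

TASK

Start up the card scanner with the fingertips: first press down the raised end of the rocker on the power block so that it tips fully over, then push the scanner's round key all the way down, and then its long bar key all the way down (the keys stay down by themselves). Leave the square and the triangular key up. Do not pick up or shift the power block or anything else on the desk, and finish clear of everything.

Things in the scene. Friction and masses are not known exactly. Their poses are not given: they have to be found in the camera images.
- power_block: loose grey painted metal power block, 160 x 90 mm (its x, y) and 45 mm high, about 0.9 kg, standing on the table in any yaw, to the left or right of the middle. Origin at the centre of its underside. A grey paddle rocker sits at the middle of its top, a flat black socket disc towards each end.
- rocker (a joint): tilt of the grey paddle on the power block: 0 = off (end towards the block's +x raised), 0.4 rad = fully over to on (that end, marked by a white dash, down about 12 mm, still above the block's top). Paddle 70 mm long (block's x), 30 wide, 12 thick; pivot along the block's y, 53 mm above the table. Starts at 0 to 0.04. Friction 0.04 N m (2 to 4 N at the end), no spring: it stays where left.
- rocker_press (a point): point on the top face of the paddle's raised end where it is to be pressed, 28 mm from the pivot line towards the block's +x; about 68 mm above the table when off, 57 mm when fully on. Moves with the paddle.
- scanner: fixed card scanner: black key deck 120 mm (x) by 250 mm (y), top 40 mm above the table; behind it (60 to 210 mm along +x) a grey body 75 mm high. Origin on the table under the deck's centre. Four off-white keys in a row at y -86, -28, 28, 86 mm, in any order, each on a 3 mm steel plate; a key fully down has its top 51 mm above the table, 8 mm above its plate.
- key_round (a joint): how far the round key is pushed down: 0 = fully up, 0.007 m = fully down. It slides straight down against a friction of about 4 N, without a spring, and stays where it is left; nothing brings it up again.
- key_round_top (a point): centre of the top face of the round key (a disc 30 mm in diameter), on the scanner's key deck; 58 mm above the table while up. It moves down with the key. z up, axes as the scanner's.
- key_bar (a joint): how far the long bar key is pushed down: 0 = fully up, 0.007 m = fully down. It slides straight down against a friction of about 4 N, without a spring, and stays where it is left; nothing brings it up again.
- key_bar_top (a point): centre of the top face of the long bar key (54 mm long along the scanner's x, 18 mm wide), on the scanner's key deck; 58 mm above the table while up. It moves down with the key. z up, axes as the scanner's.
- key_square (a joint): how far the square key is pushed down: 0 = fully up, 0.007 m = fully down. It slides straight down against a friction of about 4 N, without a spring, and stays where it is left; nothing brings it up again.
- key_square_top (a point): centre of the top face of the square key (25 x 25 mm; to be left up), on the scanner's key deck; 58 mm above the table while up. It moves down with the key. z up, axes as the scanner's.
- key_triangle (a joint): how far the triangular key is pushed down: 0 = fully up, 0.007 m = fully down. It slides straight down against a friction of about 4 N, without a spring, and stays where it is left; nothing brings it up again.
- key_triangle_top (a point): centre of the top face of the triangular key (a three-sided prism, 33 mm a side; to be left up), on the scanner's key deck; 58 mm above the table while up. It moves down with the key. z up, axes as the scanner's.
- pencil_cup: bystander: loose dark steel cup 66 mm across, 90 mm high, pencils in it up to 140 mm, beside the long +y side of the power block, its axis about 100 mm from the rocker's middle. Origin at the centre of its underside.
- date_stamp: bystander: loose wooden hand stamp, 40 mm across the foot, 75 mm high, at the -y side of the power block. Origin at the centre of its underside.
- mug: bystander: white mug 76 mm across (handle extra), 90 mm high, between the power block and the scanner, towards the robot. Origin at the centre of its underside.
- loupe: bystander: black loupe, 42 mm across, 34 mm high, in front of the key deck. Origin at the centre of its underside.
- eraser: bystander: dark rubber eraser 30 x 55 x 16 mm, in front of the key deck. Origin at the centre of its underside.
- card_stack: bystander: stack of index cards 75 x 125 x 22 mm lying on the scanner's 75 mm high rear body (its top at about 97 mm). Origin at the centre of its underside.
- card_drawer: bystander: wooden catalogue drawer full of cards, 300 x 145 mm, front 120 mm high, at the right edge of the working area. Origin at the centre of its underside.
Not all that is in view belongs to the job. What is shaped like the power_block but pink or yellow is not meant.

How it is judged:
By the outcome, as a careful person would: the job done as asked, in the order asked, and still so for the second after the job is handed in, with the robot touching nothing.
It also fails if it takes over 48 s, if anything falls off the work surface, if the arm or the gripper's body presses on something with over 40 N, if the wrist force passes 120 N, or if a joint passes its speed limit or range.

## Working session

There is one attempt and no reset: what is moved stays moved. The work goes in short steps, Python scripts to look and compute and a shell command to move; the robot and the scene stay as the last step left them, time stands still between calls to the robot, and variables do not carry over. Pictures are saved under pics/ and viewed, at most 10 in all, crops included, and the job is handed in when it is done.

```bash
mkdir -p pics
cat > h.py <<'E'
import numpy as np, cv2
from plant import r, optics, job
from scipy.spatial.transform import Rotation as R
def shot(n,f):
    s=r.get_state(); c=optics.capture(n); cv2.imwrite('pics/'+f,c['img']); c['s']=s; return c
def ray(c,u,v):
    f=200/np.tan(np.radians(c['fovy'])/2); a,b=(u-c['cx'])/f,(v-c['cy'])/f
    if 'eye' in c:
        d=np.array([a,-b,-1]); return np.array(c['eye']),np.array(c['rotation'])@d
    t=np.hypot(a,b); k=np.sin(t)/t if t>1e-9 else 1
    d=np.array([a*k,-b*k,-np.cos(t)]); H=np.array(c['hand_eye'])
    T=R.from_euler('xyz',c['s']['eef_rot'],degrees=True).as_matrix()
    return T@H[:3,3]+c['s']['tcp_pos'],T@H[:3,:3]@d
def onz(c,u,v,z):
    o,d=ray(c,u,v); return o+d*(z-o[2])/d[2]
def tool(p,s=None):
    s=s or r.get_state(); T=R.from_euler('xyz',s['eef_rot'],degrees=True).as_matrix()
    return T.T@(np.array(p)-s['tcp_pos'])/0.03
E
python3 - <<'E'
from h import *
import pickle
cs={n:shot(n,n+'0.png') for n in('top','scene','wrist')}
pickle.dump(cs,open('c0.pkl','wb'))
for n,c in cs.items(): print(n,{k:v for k,v in c.items() if k not in('img','s')})
print(r.get_state(),r.pinch_z)
E
```

```text
top {'fovy': 56.68637311120844, 'cx': 321.47730924640575, 'cy': 201.01992801682474, 'eye': array([ 0.41830666, -0.13182031,  1.04429935]), 'rotation': array([  6.70597779,   0.73999753, -91.49532012])}
scene {'fovy': 52.04402475062868, 'cx': 320.1433383721924, 'cy': 203.02276173593674, 'eye': array([0.94575851, 0.38228188, 0.90491821]), 'rotation': array([ 39.01299743,   0.17802143, 141.95990376])}
wrist {'fovy': 65.70646984690485, 'cx': 323.27144617673645, 'cy': 201.7700932145106, 'hand_eye': array([[ 8.61043397e-04,  9.63964679e-01,  2.66028864e-01,
         7.23066148e-02],
       [ 9.99999409e-01, -1.00655691e-03,  4.10641224e-04,
        -2.40949764e-04],
       [ 6.63616827e-04,  2.66028353e-01, -9.63964976e-01,
        -1.59852092e-01],
       [ 0.00000000e+00,  0.00000000e+00,  0.00000000e+00,
         1.00000000e+00]])}
{'time_s': 0.15, 'joints': array([ 8.54357420e+01,  2.05826076e+01,  6.46746994e-01, -1.35749914e-02,
       -7.01353744e+01, -1.65070760e+01]), 'qd': array([-0.00337556, -0.21139957,  0.0949224 ,  0.04735871,  0.04200169,
        0.0323729 ]), 'joint_torque': array([-2.17503162e-03, -5.83273816e+01,  2.93290132e+01,  7.00124592e+00,
        8.82729742e-03, -1.16840347e-04]), 'tcp_pos': array([0.24258064, 0.62952274, 0.22584146]), 'eef_rot': array([ 1.79928074e+02, -8.00488375e-03, -2.10759497e+01]), 'contact_force': array([-0.69577456, -0.57869877, -0.04347122]), 'moment': array([ 0.05961894, -0.02616395,  0.0243784 ]), 'gripper_force': 0.0, 'gripper_width': 0.08776673679193465} 0.0188
```

View pics/top0.png

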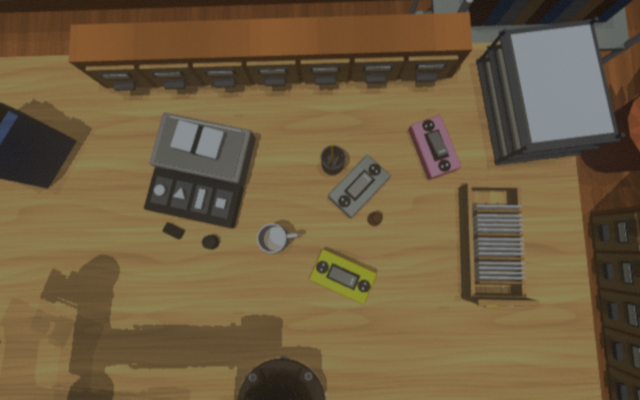

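View pics/scene0.png

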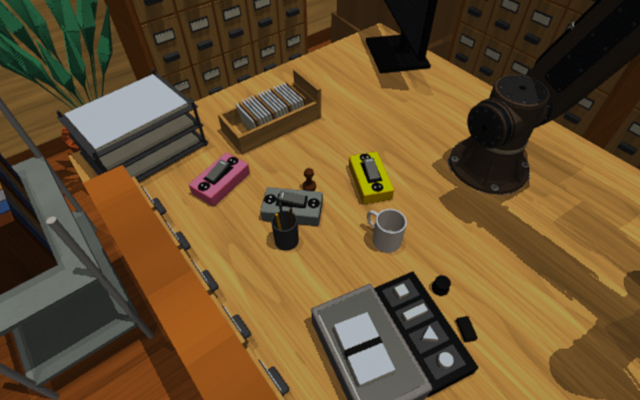

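The top view shows three blocks that could be taken for the power block: grey (360,186), pink (435,147) and yellow (343,276). Grey is the one described. The cup is at (333,160), the stamp at (375,217), and the keys run from about (160,190) to (221,204). Next I'll check the choice in a close crop.

```bash
sed -i "s/np.array(c\['rotation'\])@d/R.from_euler('xyz',c['rotation'],degrees=True).as_matrix()@d/" h.py
python3 - <<'E'
from h import *
import pickle
cs=pickle.load(open('c0.pkl','rb'))
t=cs['top'];i=t['img']
a=cv2.resize(i[145:225,320:400],None,fx=5,fy=5,interpolation=cv2.INTER_CUBIC)
b=cv2.resize(i[160:230,140:245],None,fx=3.8,fy=3.8,interpolation=cv2.INTER_CUBIC)
s=cs['scene']['img'];d=cv2.resize(s[175:235,250:335],None,fx=4,fy=4)
o=np.zeros((600,800,3),np.uint8);o[:400,:400]=a;o[:b.shape[0],400:400+b.shape[1]]=b[:, :400];o[300:540,420:760]=d
cv2.imwrite('pics/crop.png',o)
for nm,u,v,z in [('cup',333,160,.09),('stamp',375,217,.06),('mug',273,238,.09),('round',160,190,.058),('bar',201,199,.058),('blk',360,186,.065)]: print(nm,onz(t,u,v,z).round(3))
# keys by bright mask
m=cv2.inRange(i,(125,125,125),(255,255,255));m[:175]=0;m[225:]=0;m[:,:145]=0;m[:,245:]=0
for c in cv2.findContours(m,0,1)[0]:
    if cv2.contourArea(c)>15:
        M=cv2.moments(c);u,v=M['m10']/M['m00'],M['m01']/M['m00'];print('key',u,v,cv2.contourArea(c),onz(t,u,v,.058).round(4))
E
```

```text
cup [ 0.638 -0.155  0.09 ]
stamp [ 0.488 -0.263  0.06 ]
mug [0.439 0.004 0.09 ]
round [0.577 0.314 0.058]
bar [0.549 0.202 0.058]
blk [ 0.571 -0.226  0.065]
key 219.98501872659173 202.6029962546816 44.5 [0.5378 0.1506 0.058 ]
key 199.56410256410254 198.39393939393938 71.5 [0.5508 0.2058 0.058 ]
key 179.17514124293783 193.61581920903953 29.5 [0.5653 0.2612 0.058 ]
key 158.88673139158576 189.73139158576052 51.5 [0.5774 0.3166 0.058 ]
```

View pics/crop.png

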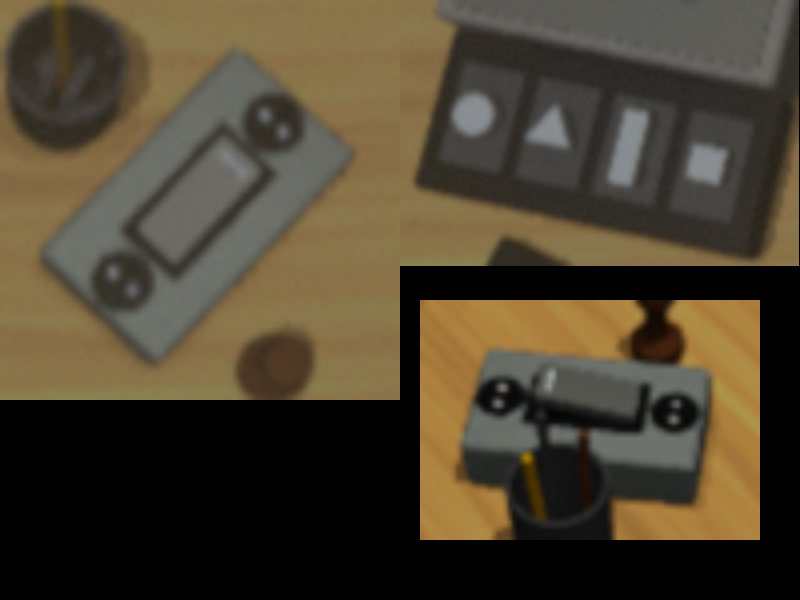

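The white dash at crop (232,160), about pixel (366,177), marks the grey block's +x end. That is the end to press, and it agrees with the cup being on the +y side. The key order from the left is round, triangle, bar, square. Next I'll work out the approach.

```bash
cat > plan.py <<'E'
from h import *
import sys
def plan(p,yaw):
    s=r.get_state(); T=R.from_euler('xyz',s['eef_rot'],degrees=True)
    d=(T.inv()*R.from_euler('xyz',[180,0,yaw],degrees=True)).as_rotvec(degrees=True)
    print('xyz',tool(p,s).round(3),'rot',d.round(2))
E
python3 - <<'E'
from plan import *
import pickle
t=pickle.load(open('c0.pkl','rb'))['top']
C=[onz(t,320+(u+.5)/5-.5,145+(v+.5)/5-.5,.045)[:2] for u,v in[(237,50),(354,155),(155,363),(42,255)]]
c=np.mean(C,0);dx=(C[0]+C[1]-C[2]-C[3])/2;dy=(C[0]+C[3]-C[1]-C[2])/2
print(c,np.linalg.norm(dx),np.linalg.norm(dy),np.degrees(np.arctan2(dx[1],dx[0])),np.degrees(np.arctan2(dy[1],dy[0])))
u=dx/np.linalg.norm(dx);p=c+.03*u;print(p, onz(t,366.4,176.9,.069))
plan([*p,.19],np.degrees(np.arctan2(u[1],u[0]))-90)
E
```

```text
[ 0.57558876 -0.22545611] 0.157096680688175 0.08537782617643035 -45.18808764011885 44.956430145680265
[ 0.59673222 -0.24673883] [ 0.59467448 -0.24359229  0.069     ]
xyz [21.519 23.008  1.227] rot [ 4.0000e-02 -8.0000e-02  1.1411e+02]
```

```bash
python3 -m crank '[{"xyz":[0.7,0.7,0],"delta_rot":[0,0,4],"claw":1},{"xyz":[2,2.1,0.1],"delta_rot":[0,0,11],"claw":1},{"xyz":[3.3,3.5,0.2],"delta_rot":[0,0,18],"claw":1},{"xyz":[4.6,4.9,0.3],"delta_rot":[0,0,25],"claw":1},{"xyz":[5.9,6.3,0.4],"delta_rot":[0,0,32],"claw":1},{"xyz":[7.2,7.7,0.5],"delta_rot":[0,0,39],"claw":1},{"xyz":[8.5,9.1,0.6],"delta_rot":[0,0,46],"claw":1},{"xyz":[9.8,10.5,0.7],"delta_rot":[0,0,53],"claw":1},{"xyz":[11.1,11.9,0.8],"delta_rot":[0,0,60],"claw":1},{"xyz":[12.4,13.3,0.9],"delta_rot":[0,0,67],"claw":1},{"xyz":[13.7,14.7,1],"delta_rot":[0,0,74],"claw":1},{"xyz":[15,16.1,1.1],"delta_rot":[0,0,81],"claw":1},{"xyz":[16.3,17.5,1.2],"delta_rot":[0,0,88],"claw":1},{"xyz":[17.6,18.9,1.2],"delta_rot":[0,0,95],"claw":1},{"xyz":[18.9,20.3,1.2],"delta_rot":[0,0,102],"claw":1},{"xyz":[20.2,21.7,1.2],"delta_rot":[0,0,109],"claw":1},{"xyz":[21.1,22.6,1.2],"delta_rot":[0,0,113],"claw":1},{"xyz":[21.5,23,1.2],"delta_rot":[0,0,114],"claw":1},{"xyz":[21.5,23,1.2],"delta_rot":[0,0,114],"claw":1},{"xyz":[21.5,23,1.2],"delta_rot":[0,0,114],"claw":1}]' 20
python3 - <<'E'
from h import *
import pickle
w=shot('wrist','w1.png');pickle.dump(w,open('w1.pkl','wb'))
print(w['s']['tcp_pos'],w['s']['eef_rot'],w['s']['joints'])
E
```

```text
time_s: 2.65
tcp_pos: [0.5961, -0.245, 0.1906]
eef_rot: [180.0, 0.0, -135.0]
contact_force: [-0.4, 0.6, -0.1]
gripper_width: 0.0004
gripper_force: 0.0
[ 0.59611363 -0.24504328  0.19055008] [ 1.79978022e+02  2.07978983e-03 -1.35006021e+02] [-5.04281385e+00  1.90765833e+01 -6.30477154e+00 -1.73867153e-02
 -6.46341556e+01 -3.99557558e+01]
```

View pics/w1.png

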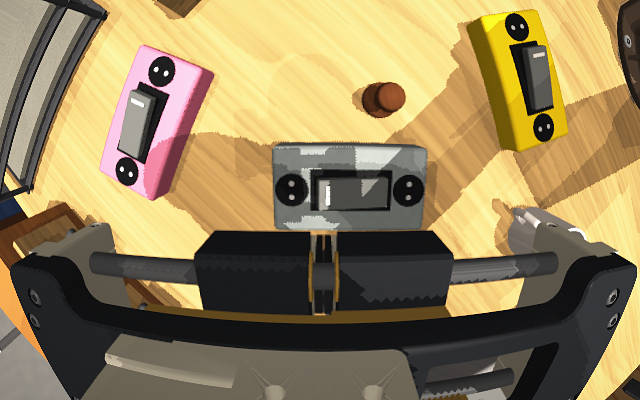

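The wrist view has the white dash at (327,195) on the paddle's left end (block +x), the sockets at (291,190) and (408,190), and the shut fingertips at about (322,240).

Run:
```python
from plan import *
import pickle
w=pickle.load(open('w1.pkl','rb'))
H=w['hand_eye'];q=np.linalg.inv(H)@[0,0,0,1]
f=200/np.tan(np.radians(w['fovy'])/2);x,y,z=q[0],-q[1],-q[2];t=np.arctan2(np.hypot(x,y),z);k=f*t/np.hypot(x,y)
print('tcp px',w['cx']+k*x,w['cy']+k*y)
S=[onz(w,u,v,.045) for u,v in[(291,190),(408,190)]];c=(S[0]+S[1])/2;d=S[0]-S[1];d/=np.linalg.norm(d)
print(S,c,np.linalg.norm(S[0]-S[1]),np.degrees(np.arctan2(d[1],d[0])))
dash=onz(w,327,195,.069);print('dash',dash,(dash-c)@d)
for u,v in[(318,181),(318,209),(390,173),(390,209)]:
    g=onz(w,u,v,.06);print('pad',((g-c)@d).round(4),g)
p=c+.03*d;plan([*p[:2],.08],-135)
cv2.imwrite('pics/w1c.png',cv2.resize(w['img'][130:330,180:460],None,fx=2.8,fy=2.8))
```

```text
tcp px 323.8488837139786 247.98256597141653
[array([ 0.62040797, -0.26773885,  0.045     ]), array([ 0.53467924, -0.18254427,  0.045     ])] [ 0.5775436  -0.22514156  0.045     ] 0.12086161760035767 -44.82094734765282
dash [ 0.59409285 -0.24267218  0.069     ] 0.024095817482900787
pad 0.0326 [ 0.59198955 -0.25687372  0.06      ]
pad 0.0328 [ 0.61185254 -0.23715224  0.06      ]
pad -0.0369 [ 0.53698932 -0.21358364  0.06      ]
pad -0.0388 [ 0.56126934 -0.18649823  0.06      ]
xyz [-0.026 -0.096  3.692] rot [0.   0.01 0.01]
```

View pics/w1c.png

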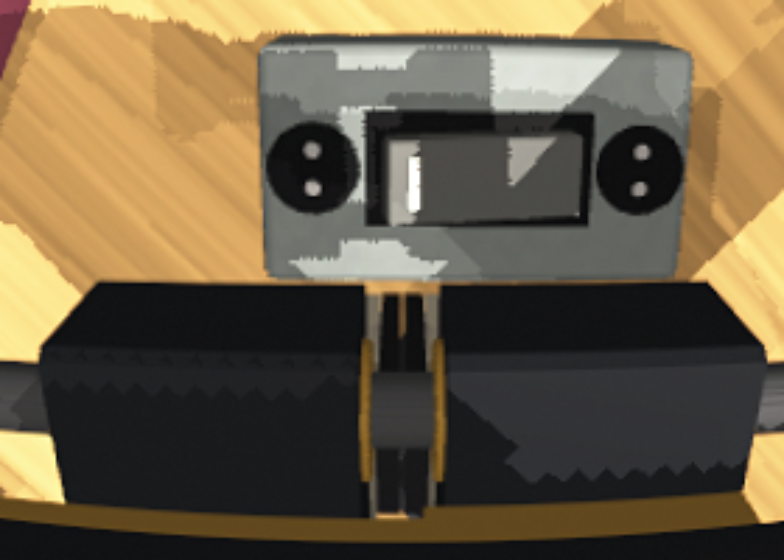

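The measurements agree: socket spacing 121 mm, paddle 70 mm, yaw −45°. I'll descend to just above the paddle's end, then press.

```bash
python3 -m crank '[{"xyz":[0,-0.05,0.7],"delta_rot":[0,0,0],"claw":1},{"xyz":[0,-0.1,1.7],"delta_rot":[0,0,0],"claw":1},{"xyz":[0,-0.1,2.7],"delta_rot":[0,0,0],"claw":1},{"xyz":[0,-0.1,3.4],"delta_rot":[0,0,0],"claw":1},{"xyz":[0,-0.1,3.75],"delta_rot":[0,0,0],"claw":1},{"xyz":[0,-0.1,3.85],"delta_rot":[0,0,0],"claw":1},{"xyz":[0,-0.1,3.85],"delta_rot":[0,0,0],"claw":1}]'
python3 -m crank '[{"xyz":[0,0,0.1],"delta_rot":[0,0,0],"claw":1},{"xyz":[0,0,0.2],"delta_rot":[0,0,0],"claw":1},{"xyz":[0,0,0.27],"delta_rot":[0,0,0],"claw":1},{"xyz":[0,0,0.34],"delta_rot":[0,0,0],"claw":1},{"xyz":[0,0,0.4],"delta_rot":[0,0,0],"claw":1},{"xyz":[0,0,0.4],"delta_rot":[0,0,0],"claw":1}]'
```

```text
time_s: 3.58
tcp_pos: [0.5991, -0.2479, 0.0759]
eef_rot: [-179.9, 0.0, -135.0]
contact_force: [0.7, 0.2, 0.3]
gripper_width: 0.0008
gripper_force: 0.0
time_s: 4.32
tcp_pos: [0.5986, -0.248, 0.0629]
eef_rot: [180.0, -0.0, -135.1]
contact_force: [1.1, -1.0, 1.2]
gripper_width: 0.0008
gripper_force: 0.8
```

```bash
python3 -m crank '[{"xyz":[0,0,0.04],"delta_rot":[0,0,0],"claw":1},{"xyz":[0,0,0.08],"delta_rot":[0,0,0],"claw":1},{"xyz":[0,0,0.12],"delta_rot":[0,0,0],"claw":1},{"xyz":[0,0,0.12],"delta_rot":[0,0,0],"claw":1}]'
python3 -m crank '[{"xyz":[0,0,0.04],"delta_rot":[0,0,0],"claw":1},{"xyz":[0,0,0.08],"delta_rot":[0,0,0],"claw":1},{"xyz":[0,0,0.08],"delta_rot":[0,0,0],"claw":1}]'
```

```text
time_s: 4.82
tcp_pos: [0.5989, -0.2482, 0.0596]
eef_rot: [-180.0, 0.0, -135.1]
contact_force: [2.0, -2.9, 3.5]
gripper_width: 0.0006
gripper_force: 1.8
time_s: 5.2
tcp_pos: [0.5992, -0.2483, 0.0587]
eef_rot: [-179.9, 0.0, -135.0]
contact_force: [-0.2, -1.5, 12.8]
gripper_width: 0.0003
gripper_force: 6.4
```

```bash
python3 -m crank '[{"xyz":[0,0,0.04],"delta_rot":[0,0,0],"claw":1},{"xyz":[0,0,0.04],"delta_rot":[0,0,0],"claw":1}]'
python3 -m crank '[{"xyz":[0,0,-0.15],"delta_rot":[0,0,0],"claw":1},{"xyz":[0,0,-0.6],"delta_rot":[0,0,0],"claw":1},{"xyz":[0,0,-1.6],"delta_rot":[0,0,0],"claw":1},{"xyz":[0,0,-2.8],"delta_rot":[0,0,0],"claw":1},{"xyz":[0,0,-3.9],"delta_rot":[0,0,0],"claw":1},{"xyz":[0,0,-4.4],"delta_rot":[0,0,0],"claw":1},{"xyz":[0,0,-4.4],"delta_rot":[0,0,0],"claw":1}]'
python3 - <<'E'
from plan import *
import pickle
w=shot('wrist','w2.png');a=w['img'][130:330,180:460]
sc=shot('scene','s2.png')['img'][165:250,230:350]
o=np.zeros((600,800,3),np.uint8);o[:286,:400]=cv2.resize(a,(400,286));o[300:600,:424]=cv2.resize(sc,(424,300))
b=pickle.load(open('c0.pkl','rb'))['scene']['img'][165:250,230:350];o[300:600,430:800]=cv2.resize(b,(424,300))[:,:370]
cv2.imwrite('pics/c2.png',o)
# bar/round approach, from key row
t=np.array([.5774-.5378,.3166-.1506]);print('yaw',np.degrees(np.arctan2(t[1],t[0]))-90)
plan([.577,.316,.18],-103.4)
E
```

```text
time_s: 5.45
tcp_pos: [0.5992, -0.2484, 0.0584]
eef_rot: [-179.9, 0.0, -135.0]
contact_force: [-3.0, 0.4, 20.2]
gripper_width: 0.0004
gripper_force: 9.5
time_s: 6.32
tcp_pos: [0.5987, -0.2478, 0.1885]
eef_rot: [-180.0, 0.1, -135.1]
contact_force: [0.3, -0.4, -1.2]
gripper_width: 0.0005
gripper_force: 0.0
yaw -13.417381912669953
xyz [-12.776  13.795   0.232] rot [ 1.300e-01 -1.000e-02 -3.169e+01]
```

View pics/c2.png

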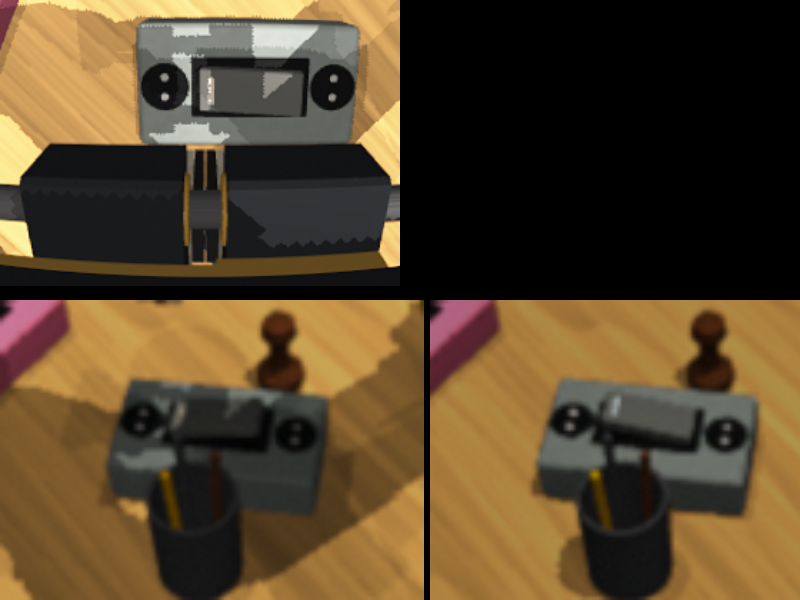

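The rocker has tipped over: the dash end is down, the force rose at the stop with the tip at 58 mm, and the block, cup and stamp haven't moved. Next I'll go behind the key row for a closer look at the keys.

Run:
```python
from plan import *
plan([.65,.26,.2],-103.4)
```

```text
xyz [-13.181  10.756  -0.441] rot [ 1.300e-01 -1.000e-02 -3.169e+01]
```

```bash
python3 -m crank '[{"xyz":[-0.4,0.3,-0.1],"delta_rot":[0,0,-1],"claw":1},{"xyz":[-1.3,1.1,-0.3],"delta_rot":[0,0,-3],"claw":1},{"xyz":[-2.5,2,-0.4],"delta_rot":[0,0,-6],"claw":1},{"xyz":[-3.7,3,-0.4],"delta_rot":[0,0,-9],"claw":1},{"xyz":[-4.9,4,-0.4],"delta_rot":[0,0,-12],"claw":1},{"xyz":[-6.1,5,-0.4],"delta_rot":[0,0,-15],"claw":1},{"xyz":[-7.3,6,-0.4],"delta_rot":[0,0,-18],"claw":1},{"xyz":[-8.5,7,-0.4],"delta_rot":[0,0,-21],"claw":1},{"xyz":[-9.7,8,-0.4],"delta_rot":[0,0,-24],"claw":1},{"xyz":[-10.9,9,-0.4],"delta_rot":[0,0,-27],"claw":1},{"xyz":[-12.1,10,-0.4],"delta_rot":[0,0,-29.5],"claw":1},{"xyz":[-12.9,10.6,-0.4],"delta_rot":[0,0,-31.5],"claw":1},{"xyz":[-13.2,10.8,-0.4],"delta_rot":[0,0,-31.7],"claw":1},{"xyz":[-13.2,10.8,-0.4],"delta_rot":[0,0,-31.7],"claw":1},{"xyz":[-13.2,10.8,-0.4],"delta_rot":[0,0,-31.7],"claw":1}]'
python3 - <<'E'
from plan import *
import pickle
w=shot('wrist','w3.png');pickle.dump(w,open('w3.pkl','wb'));i=w['img']
m=cv2.inRange(cv2.cvtColor(i,cv2.COLOR_BGR2HSV),(0,0,150),(180,60,255))
for c in cv2.findContours(m,0,1)[0]:
    if 150<cv2.contourArea(c)<4000:
        M=cv2.moments(c);u,v=M['m10']/M['m00'],M['m01']/M['m00'];print(round(u),round(v),cv2.contourArea(c),onz(w,u,v,.058).round(4))
E
```

```text
time_s: 8.3
tcp_pos: [0.6501, 0.2599, 0.1998]
eef_rot: [180.0, -0.0, -103.4]
contact_force: [-0.1, -0.2, 0.2]
gripper_width: 0.0001
gripper_force: 0.0
161 372 690.5 [0.9641 0.4815 0.058 ]
7 250 225.5 [1.218  0.2287 0.058 ]
403 223 346.0 [0.5769 0.3134 0.058 ]
407 173 418.5 [0.564  0.2614 0.058 ]
333 144 163.0 [0.6309 0.2171 0.058 ]
409 116 834.0 [0.5515 0.206  0.058 ]
409 60 521.0 [0.5378 0.1506 0.058 ]
```

View pics/w3.png

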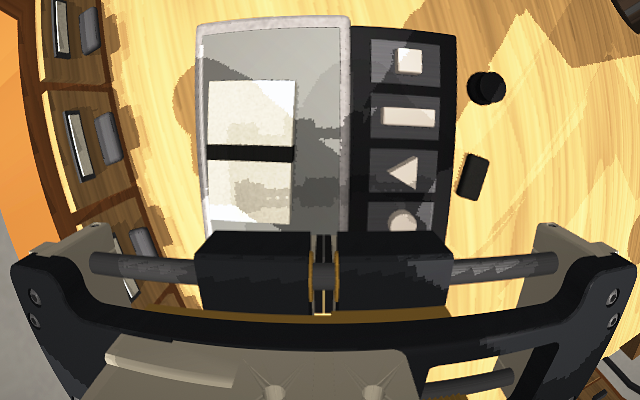

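The wrist view shows square (409,60), bar (409,116), triangle (407,173) and round (403,223, partly hidden). The positions match the top view within 1–3 mm. Next I'll go to the round key.

Run:
```python
from plan import *
plan([.5775,.317,.066],-103.4)
```

```text
xyz [-1.292  2.799  4.467] rot [ 0.   -0.   -0.05]
```

```bash
python3 -m crank '[{"xyz":[-0.3,0.6,0],"delta_rot":[0,0,0],"claw":1},{"xyz":[-0.7,1.5,0.1],"delta_rot":[0,0,0],"claw":1},{"xyz":[-1.1,2.4,0.4],"delta_rot":[0,0,0],"claw":1},{"xyz":[-1.3,2.8,1],"delta_rot":[0,0,0],"claw":1},{"xyz":[-1.3,2.8,2],"delta_rot":[0,0,0],"claw":1},{"xyz":[-1.3,2.8,3.2],"delta_rot":[0,0,0],"claw":1},{"xyz":[-1.3,2.8,4.1],"delta_rot":[0,0,0],"claw":1},{"xyz":[-1.3,2.8,4.45],"delta_rot":[0,0,0],"claw":1},{"xyz":[-1.3,2.8,4.45],"delta_rot":[0,0,0],"claw":1}]'
python3 -m crank '[{"xyz":[0,0,0.1],"delta_rot":[0,0,0],"claw":1},{"xyz":[0,0,0.2],"delta_rot":[0,0,0],"claw":1},{"xyz":[0,0,0.28],"delta_rot":[0,0,0],"claw":1},{"xyz":[0,0,0.35],"delta_rot":[0,0,0],"claw":1},{"xyz":[0,0,0.42],"delta_rot":[0,0,0],"claw":1},{"xyz":[0,0,0.42],"delta_rot":[0,0,0],"claw":1}]'
```

```text
time_s: 9.48
tcp_pos: [0.5772, 0.3182, 0.0664]
eef_rot: [180.0, -0.0, -103.4]
contact_force: [0.5, -0.2, 1.1]
gripper_width: 0.0004
gripper_force: 0.0
time_s: 10.22
tcp_pos: [0.5776, 0.3185, 0.0538]
eef_rot: [-180.0, 0.0, -103.4]
contact_force: [-0.5, 0.6, 2.2]
gripper_width: 0.0007
gripper_force: 1.2
```

```bash
python3 -m crank '[{"xyz":[0,0,0.06],"delta_rot":[0,0,0],"claw":1},{"xyz":[0,0,0.12],"delta_rot":[0,0,0],"claw":1},{"xyz":[0,0,0.16],"delta_rot":[0,0,0],"claw":1},{"xyz":[0,0,0.16],"delta_rot":[0,0,0],"claw":1}]'
```

```text
time_s: 10.72
tcp_pos: [0.5777, 0.3186, 0.051]
eef_rot: [-179.9, 0.0, -103.3]
contact_force: [-5.7, -0.9, 18.3]
gripper_width: 0.0004
gripper_force: 8.8
```

The round key hit its stop at 51 mm with 18 N. Next I'll lift, cross over the triangle and come down over the bar.

```bash
python3 -m crank '[{"xyz":[0,0,-0.2],"delta_rot":[0,0,0],"claw":1},{"xyz":[0,0,-0.8],"delta_rot":[0,0,0],"claw":1},{"xyz":[0,0,-1.8],"delta_rot":[0,0,0],"claw":1},{"xyz":[0.4,0,-2.4],"delta_rot":[0,0,0],"claw":1},{"xyz":[1.3,0,-2.6],"delta_rot":[0,0,0],"claw":1},{"xyz":[2.3,0,-2.6],"delta_rot":[0,0,0],"claw":1},{"xyz":[3.2,0,-2.6],"delta_rot":[0,0,0],"claw":1},{"xyz":[3.85,0,-2.5],"delta_rot":[0,0,0],"claw":1},{"xyz":[3.85,0,-2.2],"delta_rot":[0,0,0],"claw":1},{"xyz":[3.85,0,-1.5],"delta_rot":[0,0,0],"claw":1},{"xyz":[3.85,0,-0.8],"delta_rot":[0,0,0],"claw":1},{"xyz":[3.85,0,-0.55],"delta_rot":[0,0,0],"claw":1},{"xyz":[3.85,0,-0.55],"delta_rot":[0,0,0],"claw":1}]'
python3 -m crank '[{"xyz":[0,0,0.1],"delta_rot":[0,0,0],"claw":1},{"xyz":[0,0,0.2],"delta_rot":[0,0,0],"claw":1},{"xyz":[0,0,0.28],"delta_rot":[0,0,0],"claw":1},{"xyz":[0,0,0.35],"delta_rot":[0,0,0],"claw":1},{"xyz":[0,0,0.42],"delta_rot":[0,0,0],"claw":1},{"xyz":[0,0,0.42],"delta_rot":[0,0,0],"claw":1}]'
python3 -m crank '[{"xyz":[0,0,0.05],"delta_rot":[0,0,0],"claw":1},{"xyz":[0,0,0.1],"delta_rot":[0,0,0],"claw":1},{"xyz":[0,0,0.13],"delta_rot":[0,0,0],"claw":1},{"xyz":[0,0,0.13],"delta_rot":[0,0,0],"claw":1}]'
```

```text
time_s: 12.35
tcp_pos: [0.5506, 0.206, 0.0648]
eef_rot: [180.0, -0.1, -103.4]
contact_force: [0.2, 0.0, 0.9]
gripper_width: 0.0006
gripper_force: 0.0
time_s: 13.1
tcp_pos: [0.5509, 0.2061, 0.0529]
eef_rot: [-180.0, 0.0, -103.4]
contact_force: [-1.0, -0.1, 2.0]
gripper_width: 0.0007
gripper_force: 0.9
time_s: 13.6
tcp_pos: [0.5511, 0.2062, 0.0509]
eef_rot: [-179.9, 0.0, -103.3]
contact_force: [-7.3, -0.7, 20.4]
gripper_width: 0.0008
gripper_force: 10.1
```

The bar key also hit its stop, at 51 mm. Next I'll lift clear and check.

```bash
python3 -m crank '[{"xyz":[0,0,-0.2],"delta_rot":[0,0,0],"claw":1},{"xyz":[0,0,-0.8],"delta_rot":[0,0,0],"claw":1},{"xyz":[0,0,-2],"delta_rot":[0,0,0],"claw":1},{"xyz":[-0.5,-0.5,-3.2],"delta_rot":[0,0,0],"claw":1},{"xyz":[-1.3,-1.5,-4.4],"delta_rot":[0,0,0],"claw":1},{"xyz":[-2.3,-2.5,-5],"delta_rot":[0,0,0],"claw":1},{"xyz":[-3.3,-3,-5],"delta_rot":[0,0,0],"claw":1},{"xyz":[-4,-3,-5],"delta_rot":[0,0,0],"claw":1},{"xyz":[-4,-3,-5],"delta_rot":[0,0,0],"claw":1},{"xyz":[-4,-3,-5],"delta_rot":[0,0,0],"claw":1}]'
python3 - <<'E'
from plan import *
w=shot('wrist','w4.png')['img'];s=shot('scene','s4.png')['img'];t=shot('top','t4.png')['img']
o=np.zeros((600,800,3),np.uint8);o[:300,:400]=cv2.resize(w[0:240,200:520],(400,300));o[:300,400:]=cv2.resize(s[265:400,310:490],(400,300));o[300:,:]=cv2.resize(t[100:325,130:430],(800,600))[0:300]
cv2.imwrite('pics/c4.png',o)
E
```

```text
time_s: 14.85
tcp_pos: [0.6652, 0.3017, 0.1985]
eef_rot: [180.0, -0.0, -103.4]
contact_force: [-0.2, -1.1, -0.5]
gripper_width: 0.0005
gripper_force: 0.0
```

View pics/c4.png

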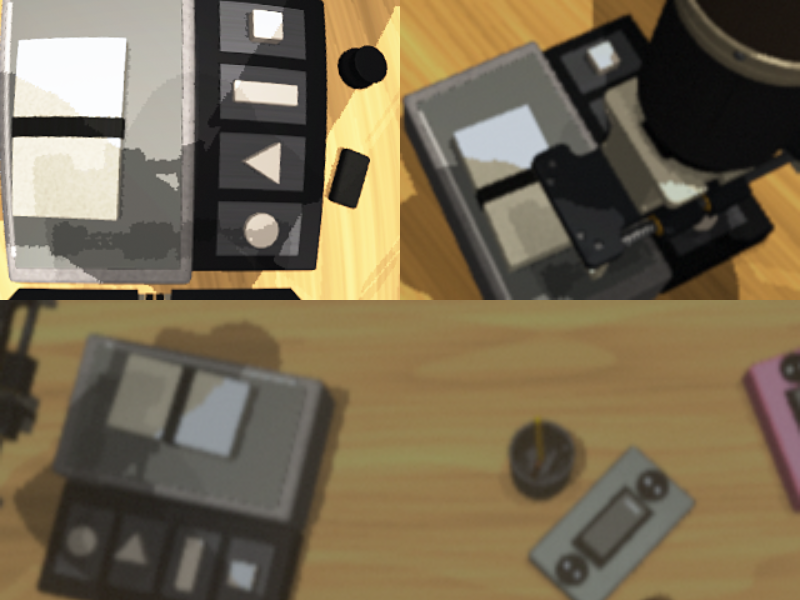

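The final pictures show the bar and round keys with short sides (down), the square and triangle still up, and everything else in place. The arm is clear, so I'm handing the job in.

```bash
python3 -c "
from plant import job; print(job.close_job())"
```

```text
the job is handed in; nothing more can be done
None
```

The job is handed in: I tipped the rocker fully over, then pushed the round key and the bar key down to their stops in that order; the square and triangular keys are still up, nothing else appears to have moved, and the arm finished clear at about 15 s.

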